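# Air and stir the chestnuts

## Task

Take the lid off the steel bowl and set it down, without dropping it, flat in the empty perforated tray. Then hold the spoon with its head down among the chestnuts and stir them round the bowl, sweeping both its side nearest the robot and its far side at least twice, until most of them have shifted from where they lay. Keep all the chestnuts in the bowl, lay the spoon back across both forks of its rest without letting it fall, and leave the other things alone.

Things in the scene. Friction and masses are not known exactly. Their poses are not given: they have to be found in the camera images.
- bowl: Fixed round steel bowl with flaring wall. Origin: centre of its underside, on the bench; z up, world axes. Inner floor 5 mm above the origin, flat out to 50 mm radius; from there the wall rises outward at about 49 degrees to a rim of 98 mm outer radius (92 mm inner), 50 mm high. It holds six chestnuts and starts covered by the lid.
- lid: Loose round steel lid that lies on the bowl, 202 mm across, 250 g. Origin: centre of its underside (a 160 mm wide, 6 mm deep plug that sits inside the rim); z up. Flange from 6 to 10 mm above the origin; on top in the centre a black round knob, 30 mm in diameter, from 18 to 42 mm above the origin, on a 16 mm stem.
- tray: Fixed, empty square perforated steel tray, 260 x 260 mm outside, 22 mm high, wall and floor 5 mm thick. Origin: centre of its underside, on the bench; x and y along its sides. Tray and bowl may stand left or right.
- rest: Fixed steel spoon rest: a 110 x 50 mm foot with two upright forks at x = -45 and +45 mm, each 10 mm thick. Their open slots run along x, 30 mm wide, floor 45 mm above the origin, ears up to 61 mm. Origin: centre of its underside, on the bench; x along the spoon, to where its head points at the start.
- spoon: Loose stirring spoon, 240 mm long, 80 g, lying level on both forks of the rest. Origin: on the axis of its square black handle (14 x 14 mm, from x = -90 to +60 mm), about midway between the forks, 52 mm above the bench: grip it there. x towards its head, z up. From +60 mm a thin steel neck, then a round steel head 36 mm across, 11 mm deep, centred at x = 132 mm, its end at 150 mm.
- spoon_tip (a point): Point at the end of the spoon's head, 148 mm along the spoon's x axis from its origin and 2 mm below it; axes as the spoon.
- chestnut_1: One of six alike loose brown chestnuts, 28 mm across, 24 mm high, 14 g, in the bowl. Origin: near its middle, 11 mm above its flat base.
- chestnut_2: One of six alike loose brown chestnuts, 28 mm across, 24 mm high, 14 g, in the bowl. Origin: near its middle, 11 mm above its flat base.
- chestnut_3: One of six alike loose brown chestnuts, 28 mm across, 24 mm high, 14 g, in the bowl. Origin: near its middle, 11 mm above its flat base.
- chestnut_4: One of six alike loose brown chestnuts, 28 mm across, 24 mm high, 14 g, in the bowl. Origin: near its middle, 11 mm above its flat base.
- chestnut_5: One of six alike loose brown chestnuts, 28 mm across, 24 mm high, 14 g, in the bowl. Origin: near its middle, 11 mm above its flat base.
- chestnut_6: One of six alike loose brown chestnuts, 28 mm across, 24 mm high, 14 g, in the bowl. Origin: near its middle, 11 mm above its flat base.
- cup_a: White fluted cup, 62 mm across, 26 mm high, loose bystander to leave alone. Origin: centre of its underside.
- cup_b: White fluted cup, 62 mm across, 26 mm high, loose bystander to leave alone. Origin: centre of its underside.
- cup_c: White fluted cup, 62 mm across, 26 mm high, loose bystander to leave alone. Origin: centre of its underside.
- shaker: Steel shaker, 44 mm across, 85 mm high, loose bystander to leave alone. Origin: centre of its underside.
- jar: Clear jar with white cap, 68 mm across, 90 mm high, loose bystander to leave alone. Origin: centre of its underside.
- small_bowl: Small steel bowl, 120 mm across, 45 mm high, loose bystander to leave alone. Origin: centre of its underside.
Mind the look-alikes: they are no part of the job. What is shaped like the lid but brown is not meant.

How it is judged (in metres and radians):
On the way, in this order (a step that is already met when the one before it is completed fails the run):
1. the lid lies flat in the tray (within 40 mm of its centre), let go (z of lid in the frame of tray between 0.001 and 0.009 m and angle between lid's own z axis and vertical below 0.06 rad and x of lid in the frame of tray between -0.04 and 0.04 m and y of lid in the frame of tray between -0.04 and 0.04 m and contact force between the fingers and lid below 0.1 N and linear speed of lid below 0.03 m/s), for 0.2 s.
2. the held spoon's tip is down among the chestnuts (under 27 mm above the bowl's underside), over 12 mm to the far side (+x) of the bowl's centre (contact force between the fingers and spoon above 1 N and z of spoon_tip in the frame of bowl between 0 and 0.027 m and horizontal distance between spoon_tip and bowl below 0.07 m and x of spoon_tip in the frame of bowl above 0.012 m), for 0.02 s.
3. then over 12 mm to the near side (contact force between the fingers and spoon above 1 N and z of spoon_tip in the frame of bowl between 0 and 0.027 m and horizontal distance between spoon_tip and bowl below 0.07 m and x of spoon_tip in the frame of bowl below -0.012 m), for 0.02 s.
4. to the far side again (all of step 2), for 0.02 s.
5. and to the near side again, with at least four of the six chestnuts 15 mm or more from where they started (all of step 3 and (distance of each of chestnut_1, chestnut_2, chestnut_3, chestnut_4 from where it was at the start of the episode above 0.015 m or distance of each of chestnut_1, chestnut_2, chestnut_3, chestnut_5 from where it was at the start of the episode above 0.015 m or distance of each of chestnut_1, chestnut_2, chestnut_3, chestnut_6 from where it was at the start of the episode above 0.015 m or distance of each of chestnut_1, chestnut_2, chestnut_4, chestnut_5 from where it was at the start of the episode above 0.015 m or distance of each of chestnut_1, chestnut_2, chestnut_4, chestnut_6 from where it was at the start of the episode above 0.015 m or distance of each of chestnut_1, chestnut_2, chestnut_5, chestnut_6 from where it was at the start of the episode above 0.015 m or distance of each of chestnut_1, chestnut_3, chestnut_4, chestnut_5 from where it was at the start of the episode above 0.015 m or distance of each of chestnut_1, chestnut_3, chestnut_4, chestnut_6 from where it was at the start of the episode above 0.015 m or distance of each of chestnut_1, chestnut_3, chestnut_5, chestnut_6 from where it was at the start of the episode above 0.015 m or distance of each of chestnut_1, chestnut_4, chestnut_5, chestnut_6 from where it was at the start of the episode above 0.015 m or distance of each of chestnut_2, chestnut_3, chestnut_4, chestnut_5 from where it was at the start of the episode above 0.015 m or distance of each of chestnut_2, chestnut_3, chestnut_4, chestnut_6 from where it was at the start of the episode above 0.015 m or distance of each of chestnut_2, chestnut_3, chestnut_5, chestnut_6 from where it was at the start of the episode above 0.015 m or distance of each of chestnut_2, chestnut_4, chestnut_5, chestnut_6 from where it was at the start of the episode above 0.015 m or distance of each of chestnut_3, chestnut_4, chestnut_5, chestnut_6 from where it was at the start of the episode above 0.015 m)), for 0.02 s.
At the end, for the whole second after the job is handed in: The lid lies flat in the tray within 40 mm of its centre; the spoon lies, either way round, level in both forks of its rest (axis within 0.25 rad, lengthwise within 40 mm of where its origin is midway); both are let go and at rest; all six chestnuts are in the bowl (all of step 1 and z of spoon in the frame of rest between 0.046 and 0.058 m and x of spoon in the frame of rest between -0.04 and 0.04 m and y of spoon in the frame of rest between -0.014 and 0.014 m and angle between the x axis of spoon and the x axis of rest, either way round below 0.25 rad and contact force between the fingers and spoon below 0.1 N and linear speed of spoon below 0.03 m/s and horizontal distance between each of chestnut_1, chestnut_2, chestnut_3, chestnut_4, chestnut_5, chestnut_6 and bowl below 0.09 m and height (world z) of each of chestnut_1, chestnut_2, chestnut_3, chestnut_4, chestnut_5, chestnut_6 below 0.065 m); the robot touches nothing.
It fails at once if a chestnut leaves the bowl (horizontal distance between any of chestnut_1, chestnut_2, chestnut_3, chestnut_4, chestnut_5, chestnut_6 and bowl above 0.115 m).
It fails at once if the lid is dropped (moves faster than 0.6 m/s out of the fingers) (contact force between the fingers and lid below 0.05 N and linear speed of lid above 0.6 m/s).
It fails at once if the spoon is dropped (moves faster than 0.6 m/s out of the fingers) (contact force between the fingers and spoon below 0.05 N and linear speed of spoon above 0.6 m/s).
It fails at once if a bystander is moved by more than 30 mm (distance of any of cup_a, cup_b, cup_c, shaker, jar, small_bowl from where it was at the start of the episode above 0.03 m).
It also fails if it takes over 72 s, if anything falls off the work surface, if the arm or the gripper's body presses on something with over 40 N, if the wrist force passes 120 N, or if a joint passes its speed limit or range.

## Robot

A 7-joint arm with a two-finger parallel gripper is mounted at the origin on the work surface. World frame = base frame: x ahead of the robot, y to its left, z up, the work surface at z = 0. Lengths are in mm, angles in rad, forces in N, time in s.
With the tool pointing down it reaches from about 425 to 875 mm from the base axis. Payload 4.7 kg.
Tool frame: the origin (TCP) lies between the finger pads; the fingertips stand 25 mm ahead of it and the grasp point (between the pads) lies 6 mm ahead of it; z points along the fingers, y is the line along which they close (so a half turn about z gives the same grasp; the last joint's range is limited). The gripper opens to 85 mm and grips with 20 to 120 N. Pads are 22 mm wide; open, the fingers measure 114 mm over their backs; the gripper's body (76 mm by 85 mm) begins 54 mm behind the grasp point. The pads swing forward as they close: fully open they stand 13 mm farther back than shut.
Start: joints at [1.323, 0.321, -0.07, 1.45, 0.023, 1.371, -0.057], TCP at [168.212, -627.875, 256.349] pointing down, gripper open.
Joint ranges: [-2.86, 2.86], [-0.3, 2.09], [-1.38, 1.24], [0.06, 2.45], [-1.56, 4.7], [0.09, 2.05], [-2.69, 2.69]. Speed limits (rad/s): [2.57, 2.57, 3.14, 3.14, 3.14, 3.14, 3.14].

## Interface

Orientations are given as [roll, pitch, yaw] about the fixed x, y, z axes, in that order (R = Rz(yaw) Ry(pitch) Rx(roll)).
In Python, from bench import arm gives the robot as it stands.
- The arm moves only by the tool drive_tool, never from a script. Its argument "motion" is a list of rows, each a list of 5 numbers: the finger opening in m, from 0 to 0.0854, then the shift along the world's x, y, z in m, then the turn about the world's z in rad. A call has 1 to 12 rows; each row shifts and turns the commanded pose from where the row before left it; what a row does not reach is not made up. A row lasts 1/12 s, in which the tool goes at most 41.7 mm and 7.16 degrees, less where a joint would pass 70% of its speed; a pose out of reach is approached as far as the arm can. A call with a gripper value outside its range is refused whole. The fingers move at their own pace and stop on an object; "newtons" is the grip in N (left out, the last holds). Time passes only in rows, so rows that do not move let the fingers close. It gives the time, the measured TCP pose, the force, the opening and the grip force at its end, in the units of the state.
- arm.sense(): the state, without advancing time (a new reading comes with each control period).
- arm.read_camera(name): name is "scene" or "side" or "wrist"; returns (picture, depth): 480x640x3 uint8, red, green, blue; 480x640 float32, mm along the optical axis (not along the pixel's ray), 0 where there is no reading.
- arm.camera_model(name): a dict with "fx", "fy", "cx", "cy" (pixels), "extrinsics" (4x4, takes a point from camera to world coordinates); the wrist camera has in their place "tool_from_camera" (4x4, takes a point from camera to tool coordinates, whose origin is the TCP and whose axes are the flange's). Camera axes: x right, y up, looking along -z (the intrinsics and any distortion apply to the point x, -y, -z); pixel columns grow to the right and rows downward; lengths in mm; the calibration is good to about 2 mm. A picture is of the moment at which its call begins: read the wrist's pose just before it. camera_model takes no time and is no camera call.
- arm.sign_off(): hands the job in; it is judged then, once.
The state is a dict: "t": time; "joint_positions": joint angles; "joint_vel": joint speeds; "tau": joint torques, N m; "tcp_pos": TCP position; "orientation": TCP orientation; "wrist_force": force on the tool from outside, world axes, zero at the start; "torque": the same for the moment, N m; "width": finger opening in mm; "grasp_force": force on a finger pad.
Only numpy, scipy, OpenCV 4.12 (cv2) and the standard library are available. Lean on these libraries where they do the work, as an engineer would, in place of code of your own. Each camera call takes 0.05 s, during which the arm holds its last target. There are 200 camera calls.

## Working session

There is one attempt and no reset: what is moved stays moved. The work goes in short steps, Python scripts to look and compute and a tool call to move; the robot and the scene stay as the last step left them, time stands still between calls to the robot, and variables do not carry over. Pictures are saved under pics/ and viewed, at most 10 in all, crops included, and the job is handed in when it is done.

Besides the shell and the picture viewer there is one more tool, called as name(argument=value, ...), one argument or row to a line, values as JSON. drive_tool: Moves the arm, as the interface text tells. Its arguments: {"type":"object","properties":{"motion":{"type":"array"},"newtons":{"type":"number"}},"required":["motion"]}

```bash
mkdir -p pics
cat > h.py <<'E'
import numpy as np, cv2
from bench import arm
from scipy.spatial.transform import Rotation as R
def world(name):
    s=arm.sense(); im,d=arm.read_camera(name); m=arm.camera_model(name)
    v,u=np.mgrid[0:480,0:640]
    P=np.stack([(u-m["cx"])/m["fx"]*d,-(v-m["cy"])/m["fy"]*d,-d],-1)
    if name=="wrist":
        T=np.eye(4);T[:3,:3]=R.from_euler("xyz",s["orientation"]).as_matrix();T[:3,3]=s["tcp_pos"]
        T=T@np.array(m["tool_from_camera"])
    else: T=np.array(m["extrinsics"])
    W=P@T[:3,:3].T+T[:3,3]; W[d<=0]=np.nan
    return im,W
E
python3 - <<'E'
from h import *
for n in ("scene","side"):
    im,W=world(n); cv2.imwrite(f"pics/{n}0.png",im[...,::-1]); np.save(n+".npy",W)
    print(arm.camera_model(n))
print(arm.sense())
E
```

```text
{'fx': 468.4182280571921, 'fy': 468.4182280571921, 'cx': 313.1572783855383, 'cy': 238.55918011084202, 'extrinsics': array([[-5.33254267e-02, -7.23452393e-01,  6.88311728e-01,
         1.47430574e+03],
       [ 9.98569875e-01, -4.12708804e-02,  3.39840897e-02,
         2.00932505e+00],
       [ 3.82136000e-03,  6.89139572e-01,  7.24618553e-01,
         1.05009846e+03],
       [ 0.00000000e+00,  0.00000000e+00,  0.00000000e+00,
         1.00000000e+00]])}
{'fx': 582.1613144500916, 'fy': 582.1613144500916, 'cx': 312.6236675766099, 'cy': 239.68626962424736, 'extrinsics': array([[ 8.62843456e-01,  3.91326769e-01, -3.19944575e-01,
         6.93703940e+01],
       [-5.05184189e-01,  6.46290072e-01, -5.71924889e-01,
        -9.10385869e+02],
       [-1.70325162e-02,  6.55112588e-01,  7.55339255e-01,
         1.18923951e+03],
       [ 0.00000000e+00,  0.00000000e+00,  0.00000000e+00,
         1.00000000e+00]])}
{'t': 0.1, 'joint_positions': array([ 1.32307007,  0.32176061, -0.0700627 ,  1.45157104,  0.02260107,
        1.37080385, -0.05688873]), 'joint_vel': array([-0.00078718, -0.00113021, -0.001581  , -0.00250901, -0.00115338,
        0.000282  ,  0.00116574]), 'tau': array([ 9.80421351e-05, -4.94876933e+01, -3.83695755e-01, -3.15209842e+01,
        1.28999123e-02,  7.46489502e-03,  1.25744799e-05]), 'tcp_pos': array([ 168.07594364, -627.43085008,  255.3159906 ]), 'orientation': array([-3.13983915e+00,  1.02334905e-04,  2.61845186e-01]), 'wrist_force': array([ 0.02002124, -0.43023322, -0.12229792]), 'torque': array([-0.00234236,  0.00089961, -0.03869433]), 'grasp_force': 0.0, 'width': 85.41556824272067}
```

View pics/scene0.png

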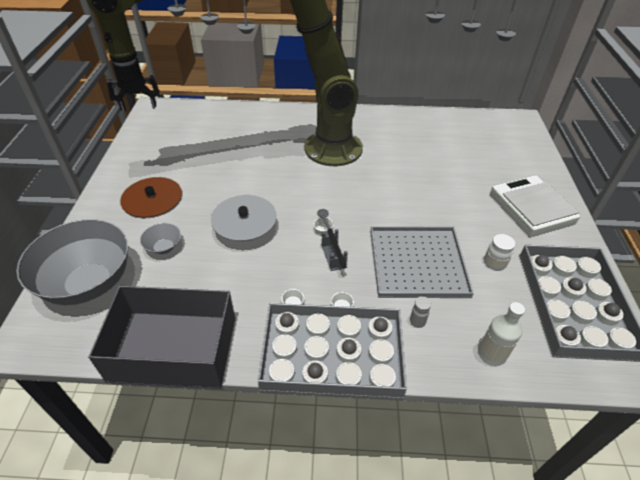

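View pics/side0.png

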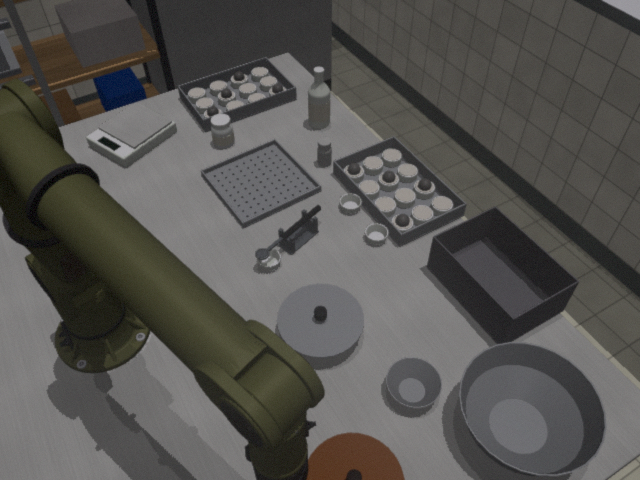

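The scene view shows the steel lid on the bowl with its knob at (243,212) and the spoon from its head (322,214) to the handle end (342,270), with a cup near the head. The tray is at (420,262). In the side view the knob is at (320,314), the head at (264,255) and the tray at (261,182).

Run:
```python
from h import *
for n,boxes in (("scene",dict(knob=(236,205,250,218),lid=(208,190,280,245),tray=(368,222,474,300),spoon=(312,204,352,276))),("side",dict(knob=(311,304,330,322),lid=(272,280,368,370),tray=(198,138,324,226),spoon=(254,202,324,272)))):
    W=np.load(n+".npy"); im=cv2.imread(f"pics/{n}0.png").astype(int)
    for k,(a,b,c,d) in boxes.items():
        P=W[b:d,a:c].reshape(-1,3); C=im[b:d,a:c].reshape(-1,3); ok=~np.isnan(P[:,0]);P=P[ok];C=C[ok].max(1)
        if k=="knob": Q=P[(C<60)&(P[:,2]>70)]
        elif k=="lid": Q=P[(P[:,2]>46)&(P[:,2]<66)]
        elif k=="tray": Q=P[(P[:,2]>14)&(P[:,2]<30)]
        else: Q=P[(P[:,2]>47)&(P[:,2]<75)]
        xy=Q[:,:2].astype(np.float32)
        print(n,k,len(Q),"mean",Q.mean(0).round(1),"min",Q.min(0).round(),"max",Q.max(0).round(),"rect",cv2.minAreaRect(xy), "circ",cv2.minEnclosingCircle(xy))
        if k=="spoon":
            H=P[(C<70)&(P[:,2]>50)&(P[:,2]<75)]; print(" handle",len(H),H.mean(0).round(1),cv2.fitLine(H[:,:2].astype(np.float32),cv2.DIST_HUBER,0,.01,.01).ravel(), cv2.minAreaRect(H[:,:2].astype(np.float32)))
```

```text
scene knob 66 mean [ 452.9 -261.9   83.2] min [ 440. -274.   71.] max [ 465. -250.   89.] rect ((449.75811767578125, -263.0108642578125), (25.30582046508789, 23.397563934326172), 53.62750244140625) circ ((451.306396484375, -263.6501770019531), 13.790938377380371)
scene lid 2275 mean [ 451.9 -261.7   55. ] min [ 343. -363.   48.] max [ 551. -163.   66.] rect ((446.26220703125, -263.211181640625), (204.4960174560547, 199.42507934570312), 5.568241119384766) circ ((447.0484313964844, -264.650146484375), 104.66146087646484)
scene tray 864 mean [566.  272.6  20.4] min [416. 130.  14.] max [695. 403.  28.] rect ((554.5794067382812, 266.03094482421875), (268.1940002441406, 261.0213928222656), 3.200802803039551) circ ((554.1305541992188, 265.98931884765625), 183.2389373779297)
scene spoon 442 mean [522.9  11.7  57.3] min [400. -39.  47.] max [632.  55.  67.] rect ((515.86572265625, 8.538990020751953), (243.19671630859375, 50.651878356933594), 17.06062889099121) circ ((516.42578125, 6.714164733886719), 121.60475158691406)
 handle 207 [564.8  24.   58.2] [9.4773984e-01 3.1904426e-01 5.6564478e+
[... 635 characters left out ...]
1484375)
side tray 931 mean [556.1 266.9  20.1] min [415.  18.  14.] max [747. 504.  30.] rect ((553.308349609375, 262.04620361328125), (363.654296875, 358.49169921875), 54.25151824951172) circ ((545.7828979492188, 260.8254699707031), 246.1859588623047)
side spoon 630 mean [510.    3.7  56.6] min [397. -44.  47.] max [627.  55.  66.] rect ((513.2990112304688, 4.796173095703125), (240.60208129882812, 53.44280242919922), 17.880996704101562) circ ((512.3431396484375, 7.7588300704956055), 120.30290985107422)
 handle 352 [538.2  11.9  57.2] [9.4882989e-01 3.1578764e-01 5.3674225e+02 1.1140522e+01] ((514.179443359375, 1.5474014282226562), (237.23294067382812, 48.77680587768555), 18.94756317138672)
```

drive_tool(
  motion=[
    [0.085,0.023,0.03,-0.005,0],
    [0.085,0.023,0.03,-0.005,0],
    [0.085,0.023,0.03,-0.005,0],
    [0.085,0.023,0.03,-0.005,0],
    [0.085,0.023,0.03,-0.005,0],
    [0.085,0.023,0.03,-0.005,0],
    [0.085,0.023,0.03,-0.005,0],
    [0.085,0.023,0.03,-0.005,0],
    [0.085,0.023,0.03,-0.005,0],
    [0.085,0.023,0.03,-0.005,0],
    [0.085,0.024,0.03,-0.005,0],
    [0.085,0.024,0.03,0,0],
  ],
  newtons=40,
)

```text
t: 1.1
tcp_pos: [446.2, -265.9, 200.1]
orientation: [-3.14, 0.002, 0.262]
wrist_force: [0.6, -0.6, -0.4]
width: 84.9
grasp_force: 0.0
```

drive_tool(
  motion=[
    [0.085,0,0,0,0],
    [0.085,0,0,0,0],
  ],
)

```text
t: 1.27
tcp_pos: [447.5, -265.2, 201.1]
orientation: [-3.141, 0.0, 0.268]
wrist_force: [-0.7, -0.5, -0.2]
width: 84.8
grasp_force: 0.0
```

Run:
```python
from h import *
im,W=world("wrist"); cv2.imwrite("pics/w1.png",im[...,::-1]); s=arm.sense(); print(s["t"],s["tcp_pos"],s["orientation"])
z=W[...,2]
for lo,hi in((70,100),(46,60)):
    Q=W[(z>lo)&(z<hi)&(np.hypot(W[...,0]-446,W[...,1]+266)<130)]; print(len(Q),Q.mean(0),np.median(Q[:,2]),Q.min(0),Q.max(0),cv2.minEnclosingCircle(Q[:,:2].astype(np.float32)))
```

```text
1.3167 [ 446.23322352 -267.33649712  200.99779727] [-3.14146069e+00  9.41310848e-04  2.63937443e-01]
1312 [ 448.05690713 -265.67754434   84.89994619] 85.91037111297368 [ 431.49340584 -280.83517362   70.01215736] [ 460.90915293 -251.57349522   88.2969288 ] ((446.1209716796875, -266.2718505859375), 14.946971893310547)
43557 [ 454.09917415 -264.07301113   54.15856987] 54.161478220386016 [ 345.09768787 -367.35656762   51.4290322 ] [ 546.55509007 -165.12891352   57.30019823] ((445.5269470214844, -266.20245361328125), 101.17443084716797)
```

drive_tool(
  motion=[
    [0.085,0,0,-0.025,0],
    [0.085,0,0,-0.03,0],
    [0.085,0,0,-0.03,0],
    [0.085,0,0,-0.02,0],
    [0.085,0,0,-0.011,0],
    [0.085,0,0,0,0],
    [0.02,0,0,0,0],
    [0.02,0,0,0,0],
    [0.02,0,0,0,0],
    [0.02,0,0,0,0],
    [0.02,0,0,0,0],
    [0.02,0,0,0,0],
  ],
  newtons=60,
)

```text
t: 2.32
tcp_pos: [447.0, -268.1, 86.8]
orientation: [3.14, -0.001, 0.262]
wrist_force: [-0.5, 1.8, 6.1]
width: 28.1
grasp_force: 59.2
```

drive_tool(
  motion=[
    [0.02,0,0,0,0],
    [0.02,0,0,0.005,0],
    [0.02,0,0,0.01,0],
    [0.02,0,0,0.015,0],
    [0.02,0,0,0.02,0],
    [0.02,0,0,0.02,0],
    [0.02,0,0,0.02,0],
    [0.02,0,0,0.015,0],
    [0.02,0,0,0.01,0],
    [0.02,0,0,0,0],
  ],
)

```text
t: 3.15
tcp_pos: [447.3, -268.5, 203.0]
orientation: [3.138, -0.003, 0.262]
wrist_force: [0.1, 0.1, -2.3]
width: 28.2
grasp_force: 59.4
```

Run:
```python
from h import *
im,W=world("scene"); s=arm.sense(); print(s["t"],s["tcp_pos"],s["wrist_force"],s["grasp_force"]); c=im[:,:,::-1][140:340,150:450]
cv2.imwrite("pics/s2.png",cv2.resize(c,None,fx=2.5,fy=2.5))
z=W[...,2]
```

```text
3.2 [ 446.62525981 -268.14769138  201.37328867] [-0.08671927  0.15675778 -3.2654378 ] 59.38232123851776
```

View pics/s2.png

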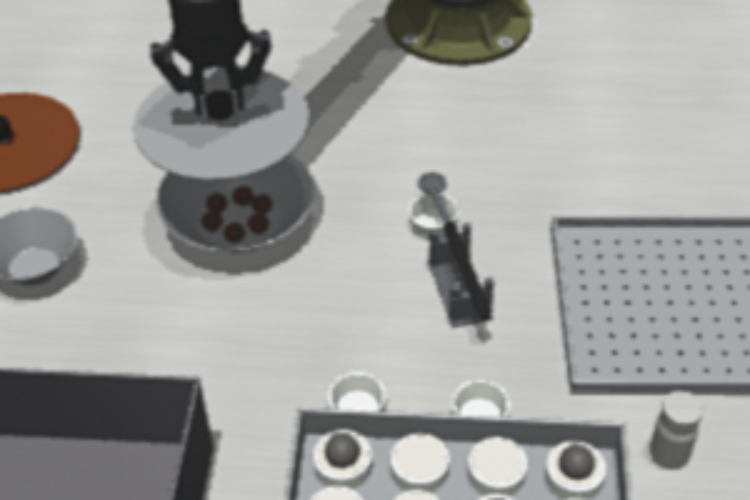

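The lid is held level above the bowl, and the six chestnuts lie in a ring at (237,212) in the crop. A cup stands under the spoon's head at (433,213).

drive_tool(
  motion=[
    [0.02,0.003,0.015,0,0],
    [0.02,0.006,0.03,0,0],
    [0.02,0.007,0.036,0,0],
    [0.02,0.007,0.036,0,0],
    [0.02,0.007,0.036,0,0],
    [0.02,0.007,0.036,0,0],
    [0.02,0.007,0.036,0,0],
    [0.02,0.007,0.036,0,0],
    [0.02,0.007,0.036,0,0],
    [0.02,0.007,0.036,0,0],
    [0.02,0.007,0.036,0,0],
    [0.02,0.007,0.036,0,0],
  ],
)

```text
t: 4.2
tcp_pos: [524.4, 138.5, 199.0]
orientation: [3.142, 0.002, 0.262]
wrist_force: [0.7, -0.5, -2.7]
width: 28.1
grasp_force: 59.5
```

drive_tool(
  motion=[
    [0.02,0.007,0.036,0,0],
    [0.02,0.007,0.036,0,0],
    [0.02,0.007,0.03,0,0],
    [0.02,0.005,0.018,0,0],
    [0.02,0.002,0.006,0,0],
    [0.02,0,0,0,0],
    [0.02,0,0,-0.02,0],
    [0.02,0,0,-0.035,0],
    [0.02,0,0,-0.035,0],
    [0.02,0,0,-0.02,0],
    [0.02,0,0,-0.01,0],
    [0.02,0,0,0,0],
  ],
)

```text
t: 5.2
tcp_pos: [551.7, 260.0, 77.3]
orientation: [3.14, 0.006, 0.26]
wrist_force: [-0.8, -0.6, -2.1]
width: 28.0
grasp_force: 59.6
```

Run:
```python
from h import *
s=arm.sense(); print(s["t"],s["tcp_pos"],s["wrist_force"],s["grasp_force"],s["orientation"])
im,W=world("scene"); z=W[...,2]
m=(abs(W[...,0]-554)<160)&(abs(W[...,1]-265)<160)
for lo,hi in((15,26),):
    Q=W[m&(z>lo)&(z<hi)]; print("tray",len(Q),cv2.minAreaRect(Q[:,:2].astype(np.float32)))
Q=W[m&(z>30)&(z<70)]; r=np.hypot(Q[:,0]-s["tcp_pos"][0],Q[:,1]-s["tcp_pos"][1]); Q=Q[(r<120)&(r>50)]
A=np.c_[Q[:,:2]-s["tcp_pos"][:2],np.ones(len(Q))]; print("lid",len(Q),np.linalg.lstsq(A,Q[:,2],rcond=None)[0],cv2.minEnclosingCircle(Q[:,:2].astype(np.float32)))
```

```text
5.2 [551.74825658 259.98517188  77.33346867] [-0.83213108 -0.55315579 -2.06743108] 59.57986235618591 [3.13964645 0.00581022 0.25977026]
tray 655 ((555.9666137695312, 266.4222412109375), (265.0066833496094, 261.18927001953125), 3.097670078277588)
lid 1791 [-7.04683059e-03 -4.65766941e-03  4.49916008e+01] ((551.5494995117188, 263.9852294921875), 103.75629425048828)
```

drive_tool(
  motion=[
    [0.02,0.002,0.003,-0.012,0],
    [0.02,0,0,-0.01,0],
    [0.02,0,0,-0.005,0],
    [0.02,0,0,-0.003,0],
    [0.02,0,0,0,0],
    [0.02,0,0,0,0],
  ],
)

```text
t: 5.75
tcp_pos: [555.2, 266.2, 50.4]
orientation: [3.142, -0.0, 0.262]
wrist_force: [0.0, 0.1, -2.5]
width: 28.1
grasp_force: 59.7
```

drive_tool(
  motion=[
    [0.02,0,0,-0.002,0],
    [0.02,0,0,-0.002,0],
    [0.02,0,0,0,0],
  ],
)

```text
t: 6.0
tcp_pos: [555.7, 266.5, 47.9]
orientation: [3.141, -0.001, 0.262]
wrist_force: [-3.0, -1.5, 5.3]
width: 28.0
grasp_force: 60.6
```

drive_tool(
  motion=[
    [0.02,0,0,-0.001,0],
    [0.02,0,0,-0.001,0],
    [0.02,0,0,0,0],
  ],
)

```text
t: 6.25
tcp_pos: [555.7, 266.5, 47.8]
orientation: [3.14, -0.001, 0.262]
wrist_force: [-6.4, -4.0, 17.1]
width: 28.0
grasp_force: 61.9
```

Seated. Open and rise, then go towards the spoon.

drive_tool(
  motion=[
    [0.02,0,0,0.002,0],
    [0.04,0,0,0,0],
    [0.085,0,0,0,0],
    [0.085,0,0,0,0],
    [0.085,0,0,0,0],
    [0.085,0,0,0,0],
    [0.085,0,0,0.015,0],
    [0.085,0,0,0.03,0],
    [0.085,0,0,0.03,0],
    [0.085,0,0,0.03,0],
    [0.085,0,0,0.03,0],
    [0.085,0,0,0.02,0],
  ],
)

```text
t: 7.25
tcp_pos: [555.9, 267.1, 205.8]
orientation: [-3.141, -0.004, 0.262]
wrist_force: [-0.5, -0.1, -0.2]
width: 84.9
grasp_force: 0.0
```

Run:
```python
from h import *
s=arm.sense(); print(s["t"],s["tcp_pos"],s["wrist_force"],s["orientation"])
im,W=world("wrist"); z=W[...,2]; 
m=(abs(W[...,0]-554)<125)&(abs(W[...,1]-265)<125)
Q=W[m&(z>11)&(z<22)]; r=np.hypot(Q[:,0]-555,Q[:,1]-265); Q=Q[r<98]
A=np.c_[Q[:,:2]-[555,265],np.ones(len(Q))]; print("lid",len(Q),np.linalg.lstsq(A,Q[:,2],rcond=None)[0],cv2.minEnclosingCircle(Q[:,:2].astype(np.float32)))
Q=W[m&(z>35)&(z<55)];print("knob",Q.mean(0),cv2.minEnclosingCircle(Q[:,:2].astype(np.float32)))
```

```text
7.25 [555.90587194 267.09635039 205.84284154] [-0.53615959 -0.07009179 -0.23966797] [-3.14104597 -0.00427285  0.26236234]
lid 31521 [-4.36563338e-04 -1.03486819e-03  1.51630488e+01] ((555.0013427734375, 264.9965515136719), 97.99425506591797)
knob [557.17252131 266.05416475  46.38829495] ((555.9583740234375, 265.71441650390625), 14.762078285217285)
```

drive_tool(
  motion=[
    [0.085,-0.003,-0.02,0,0.06],
    [0.085,-0.004,-0.03,0,0],
    [0.085,-0.004,-0.03,0,0],
    [0.085,-0.004,-0.03,0,0],
    [0.085,-0.004,-0.03,0,0],
    [0.085,-0.004,-0.03,0,0],
    [0.085,-0.004,-0.03,0,0],
    [0.085,-0.004,-0.03,0,0],
    [0.085,-0.004,-0.02,0,0],
    [0.085,-0.001,-0.009,0,0],
    [0.085,0,0,0,0],
    [0.085,0,0,0,0],
  ],
)

```text
t: 8.3
tcp_pos: [519.4, 8.2, 201.9]
orientation: [-3.141, -0.001, 0.322]
wrist_force: [0.5, 0.2, 0.1]
width: 84.8
grasp_force: 0.0
```

Run:
```python
from h import *
s=arm.sense(); print(s["t"],s["tcp_pos"],s["orientation"])
im,W=world("wrist"); z=W[...,2]; cv2.imwrite("pics/w2.png",im[...,::-1])
m=(abs(W[...,0]-515)<140)&(abs(W[...,1]-8)<70)
dark=im.max(-1)<60
Q=W[m&(z>52)&(z<68)&dark][:,:2].astype(np.float32);print("dark",len(Q),cv2.fitLine(Q,cv2.DIST_HUBER,0,.01,.01).ravel(),cv2.minAreaRect(Q))
Q=W[m&(z>40)&(z<68)][:,:2].astype(np.float32);print("all",len(Q),cv2.minAreaRect(Q))
S=np.load("scene.npy"); zz=S[...,2]
for n,(u,v) in dict(cupA=(293,297),cupB=(342,300),cupC=(322,224),sb=(160,240)).items():
    Q=S[v-10:v+10,u-14:u+14].reshape(-1,3);Q=Q[(Q[:,2]>8)&(Q[:,2]<48)];print(n,np.median(Q,0).round())
Q=S[285:390,90:240].reshape(-1,3);Q=Q[(Q[:,2]>60)];print("box",Q.min(0),Q.max(0))
```

```text
8.3 [519.44706216   8.20539913 201.85401745] [-3.14123407e+00 -9.62365515e-04  3.22088667e-01]
dark 2639 [9.4940364e-01 3.1405854e-01 5.4245013e+02 1.7261480e+01] ((517.9086303710938, 6.790107727050781), (231.02166748046875, 47.11296844482422), 23.137081146240234)
all 6409 ((515.9708862304688, 5.002632141113281), (239.4518280029297, 49.88523483276367), 18.11201286315918)
cupA [709. -94.  23.]
cupB [714.  41.  23.]
cupC [425. -26.  22.]
sb [ 513. -525.   22.]
box [ 737.08874542 -610.4849945    60.00662232] [ 982.35365182 -236.47019374  127.71305024]
```

View pics/w2.png

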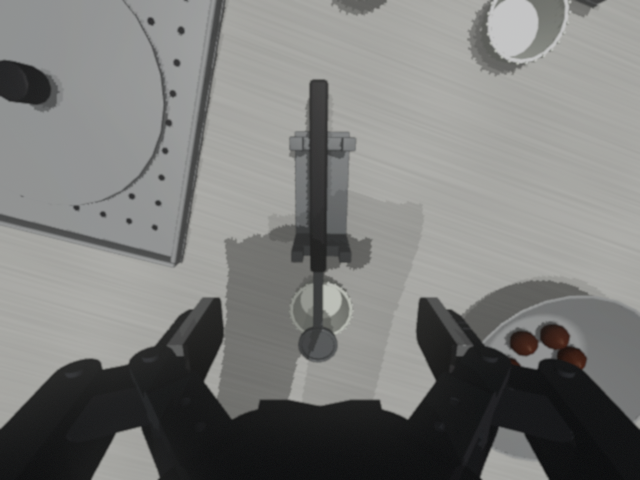

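The wrist view shows the handle from (318,80) to (318,270), the forks at v of about 143 and 248, the head at (318,344), and the lid lying in the tray at left.

Run:
```python
from h import *
s=arm.sense(); im,W=world("wrist")
for u,v in((318,84),(318,110),(318,143),(318,195),(318,240),(318,265),(318,344),(297,143),(345,143),(300,248),(343,248)):
    print(u,v,np.nanmedian(W[v-1:v+2,u-2:u+3].reshape(-1,3),0).round(1))
# handle edges: z band and near line
e=np.array([.9484,.317]);n=np.array([-.317,.9484]);o=np.array([518,7.])
P=W.reshape(-1,3);a=(P[:,:2]-o)@e;b=(P[:,:2]-o)@n
k=(P[:,2]>55)&(P[:,2]<64)&(abs(a)<100)&(abs(b)<12)
for lo in range(-60,100,20):
    q=k&(a>lo)&(a<lo+20)
    if q.sum(): print(lo,q.sum(),np.percentile(b[q],[3,50,97]).round(1),np.median(P[q,2]).round(1))
print(a[k].min(),a[k].max())
```

```text
318 84 [625.2  45.1  59.1]
318 110 [608.5  39.5  59.1]
318 143 [586.5  32.2  59.2]
318 195 [549.3  19.7  58.6]
318 240 [514.3   8.   59. ]
318 265 [493.8   1.2  59. ]
318 344 [418.3 -23.9  55.2]
297 143 [581.5  47.1  60.8]
345 143 [593.  13.  61.]
300 248 [500.7  19.6  52.3]
343 248 [512.  -15.1  51.3]
-60 185 [-2.2  1.3  5.6] 55.8
-40 277 [-5.4  1.3  8. ] 58.4
-20 391 [-5.3  1.3  8. ] 58.9
0 404 [-5.1  1.3  7.8] 58.8
20 433 [-5.1  1.4  7.7] 58.9
40 478 [-5.6  1.   7.6] 58.9
60 486 [-5.4  1.   7.5] 58.9
80 541 [-5.9  0.7  7.4] 58.8
-99.93442126570991 99.88309533127926
```

drive_tool(
  motion=[
    [0.085,0.012,0.005,-0.02,0],
    [0.085,0.012,0.004,-0.035,0],
    [0.085,0,0,-0.035,0],
    [0.06,0,0,-0.03,0],
    [0.06,0,0,-0.015,0],
    [0.06,0,0,-0.008,0],
    [0.06,0,0,0,0],
    [0.005,0,0,0,0],
    [0.005,0,0,0,0],
    [0.005,0,0,0,0],
    [0.005,0,0,0,0],
    [0.005,0,0,0,0],
  ],
  newtons=25,
)

```text
t: 9.4
tcp_pos: [544.3, 16.2, 59.8]
orientation: [3.14, -0.002, 0.322]
wrist_force: [-0.0, -0.1, 5.2]
width: 13.6
grasp_force: 27.5
```

drive_tool(
  motion=[
    [0.005,0,0,0,0],
    [0.005,0,0,0,0],
    [0.005,0,0,0.008,0],
    [0.005,0,0,0.012,0],
    [0.005,0,0,0.02,0],
    [0.005,0,0,0.025,0],
    [0.005,0,0,0.025,0],
    [0.005,0,0,0.02,0],
    [0.005,0,0,0,0],
  ],
)

```text
t: 10.15
tcp_pos: [546.0, 16.5, 173.8]
orientation: [3.138, -0.008, 0.322]
wrist_force: [1.1, 0.2, -0.3]
width: 13.2
grasp_force: 26.8
```

```bash
cat >> h.py <<'E'
def tilt():
    s=arm.sense(); im,W=world("wrist"); t=s["tcp_pos"]; yaw=s["orientation"][2]
    h=-np.array([np.cos(yaw),np.sin(yaw)]); n=np.array([-h[1],h[0]])
    P=W.reshape(-1,3); a=(P[:,:2]-t[:2])@h; b=(P[:,:2]-t[:2])@n; z=P[:,2]-t[2]
    print("t",s["t"],"tcp",t.round(1),"yaw",yaw.round(3),"f",s["wrist_force"].round(1),"w",round(s["width"],1),"g",round(s["grasp_force"],1))
    for lo in range(-100,160,20):
        q=(abs(b)<(14 if lo>=100 else 5))&(a>lo)&(a<lo+20)&(P[:,2]>25 if t[2]>110 else P[:,2]>3)
        if q.sum()>5: print(lo+10,q.sum(),"b",np.median(b[q]).round(1),"z rel tcp",np.percentile(z[q],[5,50,95]).round(1))
    return im
E
python3 -c "
from h import *
tilt()"
```

```text
t 10.15 tcp [546.   16.5 173.8] yaw 0.322 f [ 1.1  0.2 -0.3] w 13.2 g 26.8
-90 858 b 0.1 z rel tcp [-2.1 -0.5  0.7]
-70 1739 b 0.1 z rel tcp [-1.5 -0.4  0.6]
-50 1489 b 0.1 z rel tcp [-1.6 -0.5  0.5]
-30 1298 b 0.0 z rel tcp [-1.6 -0.6  0.4]
-10 4611 b 0.0 z rel tcp [-1.2 58.6 68.9]
10 1004 b -0.0 z rel tcp [-1.8 -0.8  0.2]
30 744 b -0.0 z rel tcp [-1.8 -0.9 -0.1]
```

drive_tool(
  motion=[
    [0.005,0.006,-0.008,0,0.08],
    [0.005,0.01,-0.01,0,0.1],
    [0.005,0.01,-0.01,0,0.1],
    [0.005,0.01,-0.012,0,0.1],
    [0.005,0.01,-0.012,0,0.1],
    [0.005,0.01,-0.012,0,0.048],
    [0.005,0.01,-0.011,-0.02,0],
    [0.005,0.01,-0.011,-0.03,0],
    [0.005,0,0,-0.03,0],
    [0.005,0,0,-0.02,0],
    [0.005,0,0,-0.01,0],
    [0.005,0,0,0,0],
  ],
)

```text
t: 11.2
tcp_pos: [616.5, -69.7, 54.9]
orientation: [-3.136, 0.003, 0.85]
wrist_force: [-1.1, 0.3, -0.4]
width: 13.6
grasp_force: 26.7
```

drive_tool(
  motion=[
    [0.005,0,0,0,0],
  ],
)

```text
t: 11.28
tcp_pos: [619.0, -69.5, 58.3]
orientation: [-3.141, 0.0, 0.85]
wrist_force: [-0.1, -0.3, -0.5]
width: 14.1
grasp_force: 26.7
```

drive_tool(
  motion=[
    [0.005,0,0,-0.014,0],
    [0.005,0,0,-0.01,0],
    [0.005,0,0,-0.004,0],
    [0.005,0,0,0,0],
    [0.005,-0.008,-0.009,0,0],
    [0.005,-0.008,-0.009,0,0],
    [0.005,-0.004,-0.0045,0,0],
    [0.005,0,0,0,0],
  ],
)

```text
t: 11.95
tcp_pos: [597.9, -95.3, 30.5]
orientation: [3.141, 0.002, 0.846]
wrist_force: [0.4, -0.3, -1.1]
width: 13.5
grasp_force: 26.7
```

Run:
```python
from h import *
s=arm.sense(); print(s["t"],s["tcp_pos"],s["wrist_force"])
im,W=world("side"); c=im[:,:,::-1][200:400,240:500]
cv2.imwrite("pics/sd3.png",cv2.resize(c,None,fx=3,fy=3))
```

```text
11.95 [597.93278206 -95.32962566  30.47353633] [ 0.43389645 -0.32474304 -1.11657671]
```

View pics/sd3.png

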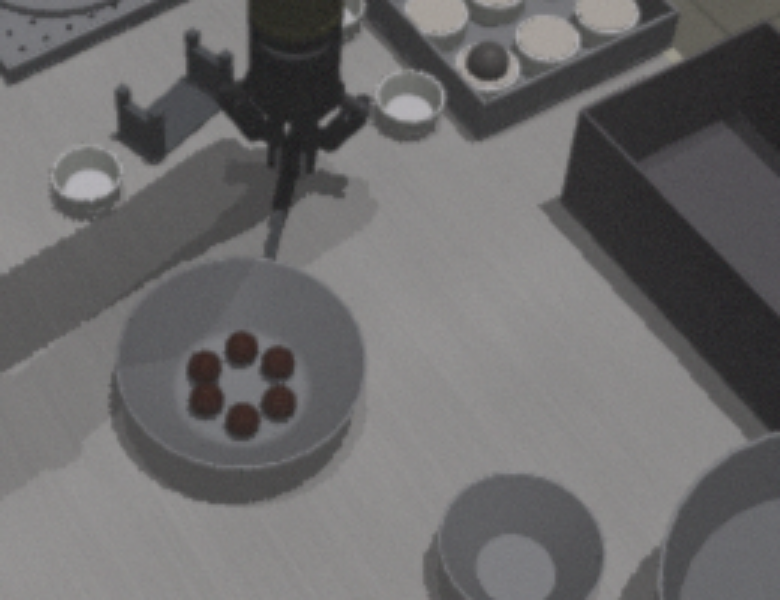

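The spoon's head is under the near rim at (270,258), and the chestnuts form a ring at (242,385).

drive_tool(
  motion=[
    [0.005,0,0,0.01,0],
    [0.005,0,0,0.01,0],
    [0.005,0,0,0.006,0],
    [0.005,0,0,0.006,0],
    [0.005,-0.0005,-0.0005,0.006,0],
    [0.005,-0.0005,-0.001,0.006,0],
    [0.005,0,0,0,0],
  ],
  newtons=20,
)

```text
t: 12.58
tcp_pos: [599.1, -93.8, 75.9]
orientation: [3.14, -0.001, 0.85]
wrist_force: [1.1, 1.4, -3.0]
width: 13.5
grasp_force: 26.5
```

```bash
python3 -c "
from h import *
tilt()"
```

```text
t 12.5833 tcp [599.1 -93.8  75.9] yaw 0.85 f [ 1.1  1.4 -3. ] w 13.5 g 26.5
-90 962 b 0.1 z rel tcp [13.5 19.1 20.4]
-70 2356 b 0.1 z rel tcp [14.  16.6 19.1]
-50 1720 b 0.1 z rel tcp [ 9.  11.6 13.9]
-30 1299 b 0.0 z rel tcp [4.1 6.7 9. ]
-10 4488 b -0.0 z rel tcp [ 0.1 59.  68.8]
10 789 b -0.0 z rel tcp [-6.  -3.4 -1.2]
30 642 b -0.1 z rel tcp [-10.9  -8.4  -6.1]
50 253 b -0.1 z rel tcp [-13.6 -12.2 -11. ]
```

drive_tool(
  motion=[
    [0.005,-0.0011,-0.0012,0.0056,0],
    [0.005,-0.0011,-0.0012,0.0056,0],
    [0.005,-0.0014,-0.0016,0.0055,0],
    [0.005,-0.0014,-0.0016,0.0055,0],
    [0.005,-0.0017,-0.002,0.0052,0],
    [0.005,-0.0017,-0.002,0.0052,0],
    [0.005,-0.002,-0.0023,0.005,0],
    [0.005,-0.002,-0.0023,0.005,0],
    [0.005,-0.0018,-0.002,0.004,0],
    [0.005,-0.0018,-0.002,0.004,0],
    [0.005,0,0,0,0],
  ],
  newtons=20,
)

```text
t: 13.55
tcp_pos: [582.1, -112.9, 125.8]
orientation: [3.141, 0.0, 0.849]
wrist_force: [0.1, 1.9, -0.2]
width: 13.6
grasp_force: 27.1
```

```bash
python3 -c "
from h import *
tilt()"
```

```text
t 13.55 tcp [ 582.1 -112.9  125.8] yaw 0.849 f [ 0.1  1.9 -0.2] w 13.6 g 27.1
-70 3930 b 0.0 z rel tcp [41.2 45.8 48.7]
-50 2266 b 0.1 z rel tcp [28.2 35.5 41. ]
-30 1236 b 0.1 z rel tcp [13.8 21.  26.7]
-10 4218 b -0.0 z rel tcp [ 3.5 59.7 68.8]
10 474 b -0.0 z rel tcp [-14.9  -7.7  -1.8]
30 327 b -0.1 z rel tcp [-28.9 -22.  -16.2]
50 137 b 0.4 z rel tcp [-47.7 -33.7 -30.3]
70 156 b 0.4 z rel tcp [-62.3 -55.5 -49.1]
90 146 b -0.3 z rel tcp [-73.8 -70.2 -63.6]
110 311 b 0.3 z rel tcp [-90.5 -85.8 -75.5]
```

drive_tool(
  motion=[
    [0.005,0.002,0.002,-0.003,0],
    [0.005,0.006,0.007,-0.003,0],
    [0.005,0.008,0.009,0,0],
    [0.005,0.008,0.009,0,0],
    [0.005,0.006,0.006,0.01,0],
    [0.005,0,0,0.025,0],
    [0.005,0,0,0.025,0],
    [0.005,0,0,0.025,0],
    [0.005,-0.01,-0.01,0.006,0],
    [0.005,-0.02,-0.022,0,0],
    [0.005,-0.02,-0.022,0,0],
    [0.005,-0.02,-0.022,0,0],
  ],
  newtons=60,
)

```text
t: 14.6
tcp_pos: [542.5, -154.4, 211.1]
orientation: [3.14, -0.001, 0.853]
wrist_force: [-0.0, -0.3, -1.3]
width: 13.1
grasp_force: 62.5
```

drive_tool(
  motion=[
    [0.005,-0.015,-0.018,0,0],
    [0.005,-0.007,-0.008,0,0],
    [0.005,0,0,0,0],
    [0.005,0,0,0,0],
  ],
)

```text
t: 14.93
tcp_pos: [521.3, -180.0, 210.6]
orientation: [3.141, -0.001, 0.85]
wrist_force: [0.2, 0.7, -0.7]
width: 12.7
grasp_force: 62.5
```

```bash
python3 -c "
from h import *
tilt()
im,W=world('scene');cv2.imwrite('pics/s4.png',cv2.resize(im[170:270,190:330,::-1],None,fx=5,fy=5))"
```

```text
t 14.9333 tcp [ 521.3 -180.   210.6] yaw 0.85 f [ 0.2  0.7 -0.7] w 12.7 g 62.5
-70 3930 b -0.0 z rel tcp [40.9 45.4 48.4]
-50 2267 b -0.1 z rel tcp [27.9 35.  40.6]
-30 1229 b 0.1 z rel tcp [13.6 20.7 26.4]
-10 4222 b -0.0 z rel tcp [ 3.3 59.7 68.9]
10 482 b -0.0 z rel tcp [-14.9  -8.   -2. ]
30 331 b -0.1 z rel tcp [-28.9 -22.1 -16.5]
50 138 b -0.2 z rel tcp [-47.5 -33.5 -30.3]
70 159 b 0.4 z rel tcp [-61.5 -54.7 -48.9]
90 152 b -0.3 z rel tcp [-73.3 -69.9 -63.5]
110 271 b 0.3 z rel tcp [-90.1 -86.7 -81.3]
130 11 b -0.4 z rel tcp [-89.9 -89.6 -88.8]
```

View pics/s4.png

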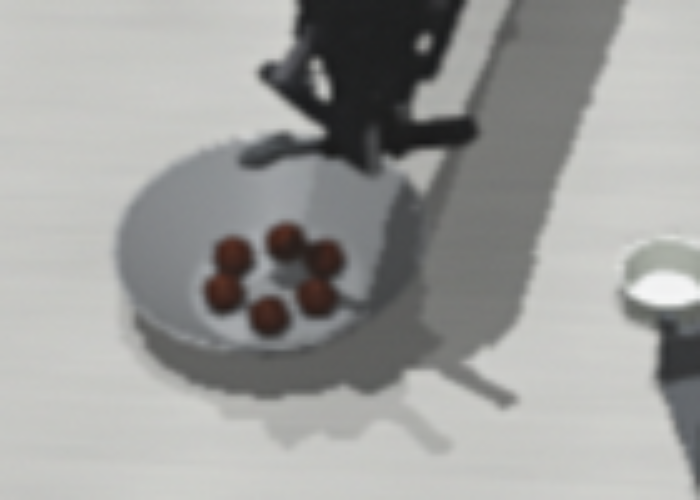

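The spoon's head, at (270,150) in the crop, hangs over the bowl. The chestnuts are still in their ring around (275,275).

```bash
cat >> h.py <<'E'
def nuts():
    im,W=world("scene"); I=im.astype(int)
    m=(I[...,0]>1.35*I[...,2]+8)&(np.hypot(W[...,0]-446,W[...,1]+266)<95)&(W[...,2]<80)
    P=W[m]; 
    if len(P)<20: print("few",len(P));return im
    _,lab,c=cv2.kmeans(P[:,:2].astype(np.float32),6,None,(3,100,.1),30,cv2.KMEANS_PP_CENTERS)
    for k in range(6): print((lab==k).sum(),(c[k]-[446,-266]).round(),np.median(P[lab.ravel()==k,2]).round())
    return im
E
python3 -c "
from h import *
nuts()"
```

```text
29 [-10. -25.] 24.0
32 [22. 31.] 23.0
20 [-27.   4.] 26.0
28 [40.  5.] 24.0
32 [ 20. -26.] 25.0
17 [-12.  34.] 24.0
```

drive_tool(
  motion=[
    [0.005,0,0,-0.02,0],
    [0.005,0,0,-0.025,0],
    [0.005,0,0,-0.02,0],
    [0.005,0,0,-0.01,0],
    [0.005,0,0,-0.006,0],
    [0.005,0,0,-0.006,0],
    [0.005,0,0,-0.005,0],
    [0.005,0,0,-0.004,0],
    [0.005,0,0,-0.002,0],
    [0.005,0,0,0,0],
  ],
)

```text
t: 15.92
tcp_pos: [520.3, -181.1, 112.0]
orientation: [3.141, 0.0, 0.85]
wrist_force: [0.4, 0.2, -0.0]
width: 12.7
grasp_force: 62.5
```

```bash
python3 -c "
from h import *
tilt()"
```

```text
t 15.9167 tcp [ 520.3 -181.1  112. ] yaw 0.85 f [ 0.4  0.2 -0. ] w 12.7 g 62.5
-70 3891 b 0.0 z rel tcp [40.9 45.4 48.3]
-50 2264 b -0.0 z rel tcp [27.9 35.  40.5]
-30 1228 b 0.1 z rel tcp [13.5 20.8 26.2]
-10 4226 b 0.0 z rel tcp [ 3.3 59.7 68.8]
10 483 b -0.0 z rel tcp [-14.9  -7.7  -2.1]
30 325 b -0.1 z rel tcp [-28.7 -21.9 -16.2]
50 140 b 0.3 z rel tcp [-47.2 -33.5 -29.8]
70 157 b 0.3 z rel tcp [-61.3 -54.  -48.7]
90 157 b -0.3 z rel tcp [-73.9 -69.8 -62.9]
110 151 b -0.4 z rel tcp [-86.8 -84.5 -81. ]
```

drive_tool(
  motion=[
    [0.005,0.006,-0.001,0,0],
    [0.005,0.006,-0.001,0,0],
    [0.005,0.006,-0.001,0,0],
    [0.005,0.006,0,0,0],
  ],
)

```text
t: 16.3
tcp_pos: [544.1, -184.8, 112.2]
orientation: [-3.141, 0.002, 0.849]
wrist_force: [-5.8, -0.4, 3.4]
width: 12.3
grasp_force: 62.7
```

drive_tool(
  motion=[
    [0.005,-0.0009,0.0067,0,0],
    [0.005,-0.0026,0.0063,0,0],
    [0.005,-0.0041,0.0054,0,0],
    [0.005,-0.0054,0.0041,0,0],
    [0.005,-0.0063,0.0026,0,0],
    [0.005,-0.0067,0.0009,0,0],
    [0.005,-0.0067,-0.0009,0,0],
    [0.005,-0.0063,-0.0026,0,0],
    [0.005,-0.0054,-0.0041,0,0],
    [0.005,-0.0041,-0.0054,0,0],
    [0.005,-0.0026,-0.0063,0,0],
    [0.005,-0.0009,-0.0067,0,0],
  ],
)

```text
t: 17.3
tcp_pos: [491.9, -183.2, 112.6]
orientation: [3.141, -0.001, 0.85]
wrist_force: [-0.6, 2.0, 5.0]
width: 12.9
grasp_force: 62.4
```

```bash
python3 -c "
from h import *
tilt()
nuts()"
```

```text
t 17.3 tcp [ 491.9 -183.2  112.6] yaw 0.85 f [-0.6  2.   5. ] w 12.9 g 62.4
-90 391 b -0.0 z rel tcp [31.9 34.4 36.5]
-70 3577 b -0.0 z rel tcp [33.3 38.2 41.1]
-50 2070 b 0.1 z rel tcp [21.9 27.5 32.1]
-30 1262 b 0.1 z rel tcp [10.6 16.  20.7]
-10 4304 b -0.0 z rel tcp [ 2.1 59.5 68.9]
10 570 b -0.0 z rel tcp [-12.1  -6.6  -2. ]
30 410 b -0.1 z rel tcp [-23.3 -18.1 -13.4]
50 209 b -0.2 z rel tcp [-38.9 -27.6 -24.5]
70 203 b 0.3 z rel tcp [-50.2 -44.7 -39.9]
90 91 b 0.9 z rel tcp [-56.5 -53.4 -50.9]
110 57 b -8.2 z rel tcp [-86.6 -74.6 -69.2]
9 [ 8. 43.] 24.0
32 [ 20. -26.] 25.0
27 [49.  9.] 25.0
20 [ -8. -29.] 22.0
12 [-28.  25.] 26.0
13 [-16. -22.] 24.0
```

drive_tool(
  motion=[
    [0.005,0,0,0,0],
    [0.005,0,0,0,0],
    [0.005,0.003,0.002,-0.004,0],
    [0.005,0.002,0.002,-0.004,0],
    [0.005,0,0.002,-0.003,0],
    [0.005,0,0,-0.002,0],
    [0.005,0,0,0,0],
  ],
  newtons=120,
)

```text
t: 17.98
tcp_pos: [497.7, -176.8, 99.3]
orientation: [3.141, -0.001, 0.851]
wrist_force: [2.1, 0.9, 7.4]
width: 11.6
grasp_force: 118.6
```

```bash
cat >> h.py <<'E'
def tip():
    s=arm.sense(); im,W=world("wrist"); t=s["tcp_pos"]; yaw=s["orientation"][2]
    h=-np.array([np.cos(yaw),np.sin(yaw)]); n=np.array([-h[1],h[0]])
    P=W.reshape(-1,3); a=(P[:,:2]-t[:2])@h; b=(P[:,:2]-t[:2])@n; z=P[:,2]-t[2]
    q=(abs(b)<4)&(a>-65)&(a<-24)&(z>0)&(z<60)
    k,c=np.polyfit(a[q],z[q],1); th=-np.arctan(k)
    z0=c-7/np.cos(th)
    print("t",round(s["t"],2),"tcp",t.round(1),"f",s["wrist_force"].round(1),"g",round(s["grasp_force"],1),"deg",np.degrees(th).round(1))
    p=t[:2]+h*(148*np.cos(th)-2*np.sin(th)); print("tip rel bowl",(p-[446,-266]).round(1),"z",(t[2]+z0-148*np.sin(th)-2*np.cos(th)).round(1))
E
python3 -c "
from h import *
tip()"
```

```text
t 17.98 tcp [ 497.7 -176.8   99.3] f [2.1 0.9 7.4] g 118.6 deg 23.7
tip rel bowl [-37.  -12.1] z 28.7
```

drive_tool(
  motion=[
    [0.005,0,0,0.01,0],
    [0.005,0,0,0.02,0],
    [0.005,0,0,0.03,0],
    [0.005,0,0,0.02,0],
    [0.005,0.015,0.013,0,0],
    [0.005,0.025,0.022,0,0],
    [0.005,0.025,0.022,0,0],
    [0.005,0.025,0.022,0,0],
    [0.005,0.02,0.017,0,0],
    [0.005,0.006,0.006,-0.02,0],
    [0.005,0,0,-0.025,0],
    [0.005,0,0,-0.025,0],
  ],
)

```text
t: 19.03
tcp_pos: [613.3, -74.3, 108.0]
orientation: [-3.141, -0.001, 0.852]
wrist_force: [-0.4, -0.2, -0.0]
width: 11.7
grasp_force: 118.0
```

drive_tool(
  motion=[
    [0.005,0,0,-0.01,0],
    [0.005,0,0,-0.006,0],
    [0.005,0,0,0,0],
    [0.005,0,0,0,0],
  ],
)

```text
t: 19.37
tcp_pos: [613.6, -76.2, 93.8]
orientation: [3.141, -0.001, 0.849]
wrist_force: [-1.1, 0.3, 0.2]
width: 11.6
grasp_force: 118.0
```

```bash
python3 -c "
from h import *
tip()
nuts()"
```

```text
t 19.37 tcp [613.6 -76.2  93.8] f [-1.1  0.3  0.2] g 118.0 deg 25.4
tip rel bowl [79.8 90.1] z 19.2
29 [ 5. 46.] 26.0
31 [ 20. -25.] 25.0
30 [-29.  -4.] 25.0
30 [49.  9.] 25.0
29 [-10. -27.] 25.0
31 [-32.  28.] 28.0
```

drive_tool(
  motion=[
    [0.005,-0.006,-0.007,0,0],
    [0.005,-0.009,-0.01,0,0],
    [0.005,-0.008,-0.009,0,0],
    [0.005,0,0,0,0],
    [0.005,0,0,0.006,0],
    [0.005,0,0,0.006,0],
    [0.005,0,0,0.005,0],
    [0.005,-0.0015,-0.0017,0.0055,0],
    [0.005,-0.0017,-0.0019,0.0053,0],
    [0.005,-0.0019,-0.0021,0.005,0],
    [0.005,-0.0021,-0.0024,0.005,0],
    [0.005,-0.0022,-0.0025,0.0047,0],
  ],
  newtons=20,
)

```text
t: 20.47
tcp_pos: [581.3, -111.8, 136.4]
orientation: [3.141, -0.002, 0.851]
wrist_force: [1.2, 4.7, -3.2]
width: 12.0
grasp_force: 114.3
```

```bash
python3 -c "
from h import *
tip()"
```

```text
t 20.47 tcp [ 581.3 -111.8  136.4] f [ 1.2  4.7 -3.2] g 114.3 deg 37.4
tip rel bowl [58.6 66.7] z 33.0
```

drive_tool(
  motion=[
    [0.005,-0.0024,-0.0027,0.0045,0],
    [0.005,-0.0025,-0.0028,0.004,0],
    [0.005,-0.001,-0.001,0.0015,0],
    [0.005,0,0,0,0],
  ],
)

```text
t: 20.85
tcp_pos: [575.1, -119.3, 146.1]
orientation: [3.141, -0.001, 0.849]
wrist_force: [3.3, 4.0, -2.6]
width: 11.3
grasp_force: 112.3
```

```bash
python3 -c "
from h import *
tip()"
```

```text
t 20.85 tcp [ 575.1 -119.3  146.1] f [ 3.3  4.  -2.6] g 112.3 deg 42.4
tip rel bowl [57.9 65.7] z 31.2
```

drive_tool(
  motion=[
    [0.005,0.002,0.002,-0.003,0],
    [0.005,0.007,0.008,-0.002,0],
    [0.005,0.008,0.009,0,0],
    [0.005,0.006,0.007,0.01,0],
    [0.005,0,0,0.025,0],
    [0.005,0,0,0.03,0],
    [0.005,-0.01,-0.004,0.02,0.1],
    [0.005,-0.025,-0.011,0,0.12],
    [0.005,-0.028,-0.012,0,0.12],
    [0.005,-0.028,-0.012,0,0.12],
    [0.005,-0.028,-0.012,0,0.12],
    [0.005,-0.02,-0.01,0,0.1],
  ],
  newtons=120,
)

```text
t: 21.9
tcp_pos: [460.6, -153.1, 226.2]
orientation: [-3.141, 0.001, 1.523]
wrist_force: [-0.3, -0.0, -1.2]
width: 11.3
grasp_force: 117.4
```

drive_tool(
  motion=[
    [0.005,-0.013,-0.006,0,0.041],
    [0.005,0,0,0,0],
    [0.005,0,0,0,0],
    [0.005,0,0,0,0],
  ],
)

```text
t: 22.23
tcp_pos: [450.2, -158.0, 226.3]
orientation: [3.14, 0.0, 1.559]
wrist_force: [0.5, 0.2, -0.6]
width: 11.4
grasp_force: 117.4
```

```bash
python3 -c "
from h import *
tip()
print(arm.sense()['orientation'],arm.sense()['joint_positions'].round(2))"
```

```text
t 22.23 tcp [ 450.2 -158.   226.3] f [ 0.5  0.2 -0.6] g 117.4 deg 41.7
tip rel bowl [ 2.9 -1.2] z 113.1
[ 3.14048850e+00 -2.56091979e-04  1.55961162e+00] [ 1.09 -0.   -0.8   1.88 -0.    1.26  0.28]
```

drive_tool(
  motion=[
    [0.005,0,0,-0.02,0],
    [0.005,0,0,-0.03,0],
    [0.005,0,0,-0.02,0],
    [0.005,0,0,-0.012,0],
    [0.005,0,0,-0.008,0],
    [0.005,0,0,-0.006,0],
    [0.005,0,0,-0.004,0],
    [0.005,0,0,0,0],
    [0.005,0.006,0,0,0],
    [0.005,0.007,0,0,0],
    [0.005,0.006,-0.001,0,0],
    [0.005,0,0,0,0],
  ],
)

```text
t: 23.28
tcp_pos: [468.8, -160.4, 126.2]
orientation: [-3.141, 0.0, 1.557]
wrist_force: [-3.7, -0.0, 1.9]
width: 11.7
grasp_force: 117.8
```

```bash
python3 -c "
from h import *
tip()
nuts()"
```

```text
t 23.28 tcp [ 468.8 -160.4  126.2] f [-3.7 -0.   1.9] g 117.8 deg 41.3
tip rel bowl [21.3 -4.3] z 14.0
31 [ 22. -25.] 24.0
31 [-32.  27.] 28.0
30 [-30.  -5.] 24.0
29 [49.  8.] 24.0
23 [ 6. 47.] 29.0
32 [ -8. -27.] 25.0
```

drive_tool(
  motion=[
    [0.005,-0.0008,0.0057,0,0],
    [0.005,-0.0022,0.0053,0,0],
    [0.005,-0.0035,0.0046,0,0],
    [0.005,-0.0046,0.0035,0,0],
    [0.005,-0.0053,0.0022,0,0],
    [0.005,-0.0057,0.0008,0,0],
    [0.005,-0.0057,-0.0008,0,0],
    [0.005,-0.0053,-0.0022,0,0],
    [0.005,-0.0046,-0.0035,0,0],
    [0.005,-0.0035,-0.0046,0,0],
    [0.005,-0.0022,-0.0053,0,0],
    [0.005,-0.0008,-0.0057,0,0],
  ],
)

```text
t: 24.38
tcp_pos: [424.2, -160.3, 126.3]
orientation: [3.139, 0.001, 1.558]
wrist_force: [2.2, -0.5, 3.0]
width: 11.5
grasp_force: 117.7
```

```bash
python3 -c "
from h import *
tip()
nuts()"
```

```text
t 24.38 tcp [ 424.2 -160.3  126.3] f [ 2.2 -0.5  3. ] g 117.7 deg 41.1
tip rel bowl [-23.2  -4.5] z 14.3
31 [49. 10.] 22.0
16 [ -8. -31.] 24.0
29 [-12.  45.] 28.0
33 [ 21. -25.] 25.0
20 [-30. -11.] 25.0
15 [-12. -22.] 25.0
```

drive_tool(
  motion=[
    [0.005,0.0008,-0.0057,0,0],
    [0.005,0.0022,-0.0053,0,0],
    [0.005,0.0035,-0.0046,0,0],
    [0.005,0.0046,-0.0035,0,0],
    [0.005,0.0053,-0.0022,0,0],
    [0.005,0.0057,-0.0008,0,0],
    [0.005,0.0057,0.0008,0,0],
    [0.005,0.0053,0.0022,0,0],
    [0.005,0.0046,0.0035,0,0],
    [0.005,0.0035,0.0046,0,0],
    [0.005,0.0022,0.0053,0,0],
    [0.005,0.0008,0.0057,0,0],
  ],
)

```text
t: 25.48
tcp_pos: [468.2, -159.8, 125.8]
orientation: [-3.141, 0.001, 1.558]
wrist_force: [-2.0, -1.9, 2.9]
width: 11.8
grasp_force: 117.6
```

```bash
python3 -c "
from h import *
tip()
nuts()"
```

```text
t 25.48 tcp [ 468.2 -159.8  125.8] f [-2.  -1.9  2.9] g 117.6 deg 40.8
tip rel bowl [20.8 -4.4] z 14.4
28 [-30. -18.] 24.0
32 [ 28. -27.] 26.0
36 [-40.  16.] 27.0
31 [50. 14.] 27.0
28 [ -9. -32.] 25.0
4 [-9. 47.] 20.0
```

drive_tool(
  motion=[
    [0.005,0.0025,0,0,0],
    [0.005,0.0025,0,0,0],
    [0.005,-0.0005,0.0035,0,0],
    [0.005,-0.0005,0.0035,0,0],
    [0.005,-0.0013,0.0033,0,0],
    [0.005,-0.0014,0.0032,0,0],
    [0.005,-0.0043,0.0056,0,0],
    [0.005,-0.0056,0.0043,0,0],
    [0.005,-0.0065,0.0027,0,0],
    [0.005,-0.007,0.001,0,0],
  ],
)

```text
t: 26.42
tcp_pos: [446.8, -132.5, 126.0]
orientation: [3.138, 0.001, 1.561]
wrist_force: [3.3, -2.0, 2.9]
width: 11.6
grasp_force: 117.8
```

drive_tool(
  motion=[
    [0.005,-0.007,-0.001,0,0],
    [0.005,-0.0065,-0.0027,0,0],
    [0.005,-0.0056,-0.0043,0,0],
    [0.005,-0.0043,-0.0056,0,0],
    [0.005,-0.0027,-0.0065,0,0],
    [0.005,-0.001,-0.007,0,0],
  ],
)

```text
t: 26.92
tcp_pos: [421.1, -160.3, 127.2]
orientation: [3.135, 0.001, 1.559]
wrist_force: [5.6, -1.2, 5.9]
width: 11.6
grasp_force: 118.3
```

```bash
python3 -c "
from h import *
tip()
nuts()"
```

```text
t 26.92 tcp [ 421.1 -160.3  127.2] f [ 5.6 -1.2  5.9] g 118.3 deg 40.7
tip rel bowl [-26.2  -5.1] z 16.1
23 [-16.  35.] 29.0
32 [ 28. -27.] 25.0
29 [49. 13.] 24.0
27 [-31. -18.] 24.0
14 [ -6. -36.] 24.0
15 [-11. -28.] 24.0
```

drive_tool(
  motion=[
    [0.005,0.001,-0.007,0,0],
    [0.005,0.0027,-0.0065,0,0],
    [0.005,0.0043,-0.0056,0,0],
    [0.005,0.0056,-0.0043,0,0],
    [0.005,0.0065,-0.0027,0,0],
    [0.005,0.007,-0.001,0,0],
    [0.005,0.007,0.001,0,0],
    [0.005,0.0065,0.0027,0,0],
    [0.005,0.0056,0.0043,0,0],
    [0.005,0.0043,0.0056,0,0],
  ],
)

```text
t: 27.85
tcp_pos: [469.7, -172.8, 125.2]
orientation: [-3.141, -0.001, 1.558]
wrist_force: [-0.5, -0.5, -0.5]
width: 11.4
grasp_force: 117.8
```

```bash
python3 -c "
from h import *
tip()
nuts()"
```

```text
t 27.85 tcp [ 469.7 -172.8  125.2] f [-0.5 -0.5 -0.5] g 117.8 deg 41.8
tip rel bowl [ 22.3 -15.8] z 11.9
31 [ 37. -27.] 25.0
33 [-27. -24.] 25.0
32 [ -4. -37.] 24.0
34 [48. 13.] 24.0
14 [-2. 40.] 25.0
32 [-40.   4.] 27.0
```

drive_tool(
  motion=[
    [0.005,0.004,0.002,0,0],
    [0.005,0.004,0.002,0,0],
    [0.005,0.004,0.001,0,0],
    [0.005,0.001,0.004,0,0],
    [0.005,0,0.005,0,0],
    [0.005,0,0.005,0,0],
    [0.005,-0.001,0.005,0,0],
    [0.005,-0.002,0.005,0,0],
    [0.005,-0.003,0.004,0,0],
  ],
)

```text
t: 28.7
tcp_pos: [476.1, -142.2, 126.4]
orientation: [-3.141, 0.003, 1.556]
wrist_force: [-1.7, -2.7, 5.2]
width: 11.2
grasp_force: 118.5
```

```bash
python3 -c "
from h import *
tip()
nuts()"
```

```text
t 28.7 tcp [ 476.1 -142.2  126.4] f [-1.7 -2.7  5.2] g 118.5 deg 37.3
tip rel bowl [28.4  7.3] z 22.7
32 [ 37. -27.] 25.0
33 [-28. -24.] 24.0
32 [-40.   4.] 28.0
27 [48. 23.] 27.0
32 [ -4. -37.] 23.0
10 [-12.  35.] 29.0
```

drive_tool(
  motion=[
    [0.005,-0.006,-0.002,0,0],
    [0.005,-0.007,-0.003,-0.002,0],
    [0.005,-0.008,-0.003,-0.004,0],
    [0.005,-0.008,-0.003,-0.003,0],
    [0.005,-0.008,0,0,0],
    [0.005,-0.007,0,0,0],
    [0.005,-0.005,0,0,0],
    [0.005,0,0,0,0],
  ],
)

```text
t: 29.47
tcp_pos: [426.6, -151.5, 116.6]
orientation: [3.141, 0.001, 1.558]
wrist_force: [-0.2, -0.8, 0.8]
width: 11.4
grasp_force: 118.3
```

```bash
python3 -c "
from h import *
tip()
nuts()"
```

```text
t 29.47 tcp [ 426.6 -151.5  116.6] f [-0.2 -0.8  0.8] g 118.3 deg 38.6
tip rel bowl [-20.9   0.1] z 10.3
25 [36. 26.] 28.0
30 [ -3. -37.] 24.0
25 [-42.   3.] 30.0
31 [ 36. -28.] 24.0
21 [-13.  39.] 27.0
32 [-28. -24.] 25.0
```

drive_tool(
  motion=[
    [0.005,0.001,-0.007,0,0],
    [0.005,0.003,-0.008,0,0],
    [0.005,0.004,-0.008,0,0],
    [0.005,0.005,-0.006,0,0],
    [0.005,0.006,-0.003,0,0],
    [0.005,0.007,0,0,0],
    [0.005,0.007,0,0,0],
    [0.005,0.006,0.003,0,0],
    [0.005,0.004,0.005,0,0],
    [0.005,0.002,0.006,0,0],
    [0.005,0,0.006,0,0],
  ],
)

```text
t: 30.48
tcp_pos: [472.9, -163.3, 116.5]
orientation: [3.142, 0.001, 1.559]
wrist_force: [0.5, -2.4, 3.1]
width: 11.6
grasp_force: 118.4
```

drive_tool(
  motion=[
    [0.005,-0.006,0.002,0,0],
    [0.005,-0.008,0.002,0,0],
    [0.005,-0.008,0.002,0,0],
    [0.005,-0.008,0.002,0,0],
    [0.005,-0.007,0,0,0],
    [0.005,-0.006,0,0,0],
    [0.005,-0.004,0,0,0],
    [0.005,0,0,0,0],
  ],
)

```text
t: 31.15
tcp_pos: [426.1, -156.3, 117.6]
orientation: [3.138, 0.002, 1.558]
wrist_force: [2.6, -0.7, 2.0]
width: 11.3
grasp_force: 118.4
```

```bash
python3 -c "
from h import *
tip()
nuts()"
```

```text
t 31.15 tcp [ 426.1 -156.3  117.6] f [ 2.6 -0.7  2. ] g 118.4 deg 38.4
tip rel bowl [-21.4  -5.1] z 11.6
38 [19. 40.] 28.0
29 [  2. -38.] 24.0
13 [-44.  10.] 32.0
29 [ 44. -18.] 26.0
29 [-27. -24.] 26.0
28 [-11.  36.] 27.0
```

drive_tool(
  motion=[
    [0.005,0.006,0,0.01,0],
    [0.005,0.01,0,0.02,0],
    [0.005,0.004,0,0.03,0],
    [0.005,0,0,0.03,0],
    [0.005,0.01,0.003,0.018,-0.06],
    [0.005,0.022,0.01,0,-0.11],
    [0.005,0.025,0.012,0,-0.11],
    [0.005,0.025,0.012,0,-0.11],
    [0.005,0.025,0.012,0,-0.11],
    [0.005,0.025,0.012,0,-0.11],
    [0.005,0.015,0.007,0,-0.099],
    [0.005,0.007,0.003,0,0],
  ],
  newtons=20,
)

```text
t: 32.25
tcp_pos: [600.0, -82.5, 223.7]
orientation: [-3.138, -0.001, 0.85]
wrist_force: [-0.0, 0.1, -0.3]
width: 11.6
grasp_force: 118.2
```

drive_tool(
  motion=[
    [0.005,0,0,-0.02,0],
    [0.005,0,0,-0.035,0],
    [0.005,0,0,-0.03,0],
    [0.005,0,0,-0.015,0],
    [0.005,0,0,-0.005,0],
    [0.005,0,0,0,0],
  ],
)

```text
t: 32.75
tcp_pos: [597.3, -85.1, 118.0]
orientation: [-3.138, 0.002, 0.851]
wrist_force: [-0.3, -0.0, -0.3]
width: 11.3
grasp_force: 118.2
```

```bash
python3 -c "
from h import *
tip()
nuts()"
```

```text
t 32.75 tcp [597.3 -85.1 118. ] f [-0.3 -0.  -0.3] g 118.2 deg 38.6
tip rel bowl [75.9 94.8] z 11.4
28 [-27. -24.] 25.0
38 [27. 40.] 26.0
34 [-39.  13.] 27.0
29 [ 43. -18.] 24.0
30 [  3. -38.] 25.0
30 [-11.  36.] 27.0
```

drive_tool(
  motion=[
    [0.005,0,0,-0.006,0],
    [0.005,0,0,-0.005,0],
    [0.005,0.0023,0.0026,-0.0048,0],
    [0.005,0.0023,0.0026,-0.0048,0],
    [0.005,0.0022,0.0026,-0.0055,0],
    [0.005,0.0022,0.0026,-0.0055,0],
    [0.005,0.0019,0.0022,-0.0057,0],
    [0.005,0.0019,0.0022,-0.0057,0],
    [0.005,0,0,0,0],
  ],
)

```text
t: 33.6
tcp_pos: [613.3, -69.4, 76.9]
orientation: [3.139, -0.001, 0.853]
wrist_force: [2.4, -0.8, 4.8]
width: 11.8
grasp_force: 119.7
```

```bash
python3 -c "
from h import *
tip()"
```

```text
t 33.6 tcp [613.3 -69.4  76.9] f [ 2.4 -0.8  4.8] g 119.7 deg 25.9
tip rel bowl [80.3 97.1] z -0.3
```

drive_tool(
  motion=[
    [0.005,0.0016,0.0018,-0.006,0],
    [0.005,0.0014,0.0016,-0.006,0],
    [0.005,0.001,0.0012,-0.006,0],
    [0.005,0.001,0.001,-0.006,0],
    [0.005,0.0005,0.0006,-0.005,0],
    [0.005,0.0005,0.0006,-0.004,0],
    [0.005,0,0,0,0],
  ],
)

```text
t: 34.23
tcp_pos: [619.3, -62.7, 44.6]
orientation: [3.139, -0.002, 0.852]
wrist_force: [2.7, -0.5, 7.5]
width: 11.6
grasp_force: 120.8
```

```bash
python3 -c "
from h import *
tip()"
```

```text
t 34.23 tcp [619.3 -62.7  44.6] f [ 2.7 -0.5  7.5] g 120.8 deg 11.8
tip rel bowl [78.2 94.6] z 2.8
```

drive_tool(
  motion=[
    [0.005,0.0003,0.0003,-0.005,0],
    [0.005,0.0002,0.0003,-0.004,0],
    [0.005,0,0,0,0],
    [0.005,0,0,0.02,0],
    [0.005,0,0,0.035,0],
    [0.005,0,0,0.035,0],
    [0.005,-0.01,0.01,0.025,-0.1],
    [0.005,-0.014,0.015,0,-0.11],
    [0.005,-0.014,0.015,0,-0.11],
    [0.005,-0.014,0.015,0,-0.11],
    [0.005,-0.014,0.014,0,-0.098],
    [0.005,-0.009,0.01,0,0],
  ],
)

```text
t: 35.28
tcp_pos: [541.0, 18.3, 148.9]
orientation: [-3.14, 0.002, 0.321]
wrist_force: [-1.0, 0.0, -1.2]
width: 11.6
grasp_force: 120.0
```

drive_tool(
  motion=[
    [0.005,0,0,0,0],
    [0.005,0,0,0,0],
    [0.005,0,0,0,0],
  ],
)

```text
t: 35.53
tcp_pos: [543.9, 15.4, 149.5]
orientation: [3.141, -0.0, 0.323]
wrist_force: [-0.1, -0.7, -0.9]
width: 11.7
grasp_force: 120.0
```

Run:
```python
from h import *
tip(); s=arm.sense(); print(s["orientation"])
im,W=world("wrist"); cv2.imwrite("pics/w5.png",im[...,::-1])
e=np.array([.9484,.317]);n=np.array([-.317,.9484]);o=np.array([543,17.])
P=W.reshape(-1,3);a=(P[:,:2]-o)@e;b=(P[:,:2]-o)@n
q=(P[:,2]>105)&(P[:,2]<220)&(a<95)&(a>20)&(abs(b)<15)
print("tail end a",np.percentile(a[q],99.5),"b",np.percentile(b[q],[3,50,97]))
q=(P[:,2]>52)&(P[:,2]<66)&(abs(abs(a)-45)<12)&(abs(b)<35)
for sg in(1,-1):
    k=q&(a*sg>0)
    if k.sum()>5: print("fork",sg,k.sum(),np.median(a[k]),np.percentile(b[k],[2,50,98]))
```

```text
t 35.53 tcp [543.9  15.4 149.5] f [-0.1 -0.7 -0.9] g 120.0 deg 9.5
tip rel bowl [-40.2 235.2] z 113.6
[ 3.14152525e+00 -1.76488548e-04  3.21744396e-01]
tail end a 86.14344798841877 b [-9.90678467 -3.06820198  5.81964183]
fork 1 577 46.316898158198256 [-28.20168798 -18.57053674  21.01551536]
```

drive_tool(
  motion=[
    [0.005,0,0,-0.02,0],
    [0.005,0,0,-0.03,0],
    [0.005,0,0,-0.02,0],
    [0.005,0,0,-0.01,0],
    [0.005,0,0,-0.004,0],
    [0.005,0,0,-0.003,0],
    [0.005,0,0,-0.002,0],
    [0.005,0,0,-0.001,0],
    [0.005,0,0,0,0],
  ],
)

```text
t: 36.38
tcp_pos: [543.8, 15.9, 62.7]
orientation: [3.14, 0.002, 0.322]
wrist_force: [-9.0, -0.8, 23.2]
width: 11.8
grasp_force: 124.7
```

```bash
python3 -c "
from h import *
tip()"
```

```text
t 36.38 tcp [543.8  15.9  62.7] f [-9.  -0.8 23.2] g 124.7 deg 1.1
tip rel bowl [-42.6 235.2] z 50.3
```

drive_tool(
  motion=[
    [0.005,0,0,-0.001,0],
    [0.014,0,0,0,0],
    [0.018,0,0,0,0],
    [0.024,0,0,0,0],
    [0.03,0,0,0,0],
    [0.04,0,0,0,0],
    [0.05,0,0,0,0],
    [0.05,0,0,0,0],
  ],
)

```text
t: 37.1
tcp_pos: [543.2, 16.5, 58.4]
orientation: [-3.141, 0.0, 0.322]
wrist_force: [-0.4, 0.9, 0.4]
width: 49.7
grasp_force: 0.0
```

drive_tool(
  motion=[
    [0.05,0,0,0.01,0],
    [0.05,0,0,0.025,0],
    [0.05,0,0,0.035,0],
    [0.05,0,0,0.035,0],
    [0.05,0,0,0.03,0],
    [0.05,-0.02,-0.01,0.02,0],
    [0.05,0,0,0,0],
    [0.05,0,0,0,0],
  ],
)

```text
t: 37.77
tcp_pos: [523.7, 6.1, 215.3]
orientation: [3.139, -0.002, 0.321]
wrist_force: [-0.2, 0.2, -0.7]
width: 50.0
grasp_force: 0.0
```

Run:
```python
from h import *
s=arm.sense(); print(s["t"],s["tcp_pos"],s["width"],s["wrist_force"])
im,W=world("wrist"); cv2.imwrite("pics/w6.png",im[...,::-1])
e=np.array([.9484,.317]);n=np.array([-.317,.9484]);o=np.array([543,17.3])
P=W.reshape(-1,3);a=(P[:,:2]-o)@e;b=(P[:,:2]-o)@n
for lo in range(-150,110,20):
    q=(P[:,2]>50)&(P[:,2]<75)&(a>lo)&(a<lo+20)&(abs(b)<12)
    if q.sum()>5: print(lo+10,q.sum(),np.percentile(b[q],[3,50,97]).round(1),np.median(P[q,2]).round(1), a[q].max().round(1))
nuts()
```

```text
37.7667 [523.67806712   6.08725664 215.25201994] 49.970287686777056 [-0.16429548  0.17819985 -0.66698861]
-140 478 [-11.8  -0.3  11.2] 55.4 -130.1
-120 355 [-11.2  -1.3  11. ] 55.8 -110.0
-100 190 [-6.1 -1.5  2.3] 55.5 -90.0
-80 197 [-6.1 -2.4  2.2] 55.7 -70.1
-60 265 [-8.8 -2.5  4.5] 58.3 -50.0
-40 344 [-8.8 -2.2  4.3] 58.8 -30.1
-20 358 [-8.7 -2.3  4.1] 58.9 -10.0
0 384 [-8.7 -2.   3.9] 58.9 9.9
20 423 [-8.6 -2.1  4.5] 58.8 29.8
40 462 [-8.6 -1.8 11.2] 58.9 49.9
60 455 [-8.6 -2.3  4. ] 58.9 70.0
80 422 [-9.3 -2.4  3.9] 58.7 86.6
29 [-11.  36.] 29.0
27 [-27. -24.] 26.0
29 [  2. -38.] 24.0
29 [ 43. -18.] 24.0
34 [-39.  13.] 27.0
37 [27. 40.] 27.0
```

View pics/w6.png

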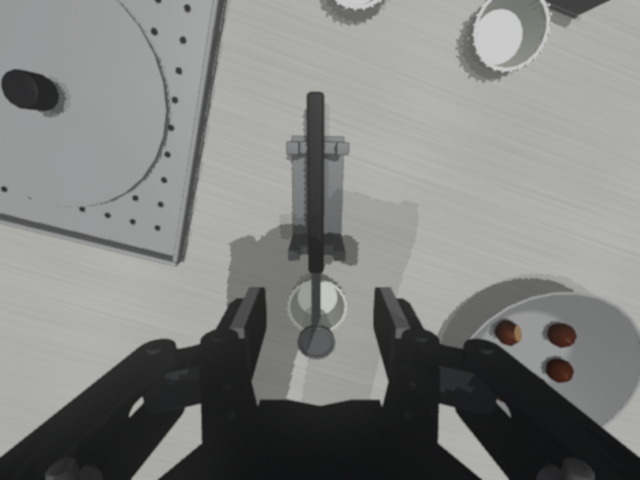

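The spoon lies level in both forks (handle (316,92) to (316,270), top at 59 mm). The lid lies flat in the tray at left, and the cups have not moved. I'm handing the job in.

```bash
python3 -c "
from bench import arm
print(arm.sign_off())"
```

```text
the job is handed in; nothing more can be done
None
```

I handed the job in at about 38 s; the hand-in gave no verdict. By my camera checks the lid lies flat in the tray, all six chestnuts have been stirred and are still in the bowl, and the spoon lies level in both forks of its rest.

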